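# Clamp a membrane cell in its holder

### The arm

A 6-joint arm with a two-finger parallel gripper is mounted at the origin on a cart in front of the work surface, level with it; the furniture and walls round the work are solid. World frame = base frame: x ahead of the robot, y to its left, z up, the work surface at z = 0. Lengths are in m, angles in degrees, forces in N, time in s.
With the tool pointing down it reaches from about 0.3 to 0.75 m from the base axis. Payload 8.5 kg.
Tool frame: the origin (TCP) lies on the centre line of the jaws, within the pads' length; the fingertips stand 11 mm ahead of it and the grasp point (between the pads) lies 8 mm behind it; z points along the fingers, y is the line along which they close (so a half turn about z gives the same grasp; the last joint's range is limited). The gripper opens to 85 mm and grips with 20 to 120 N. Pads are 22 mm wide; open, the fingers measure 114 mm over their backs; the gripper's body (76 mm by 85 mm) begins 54 mm behind the grasp point. The pads swing forward as they close: fully open they stand 13 mm farther back than shut.
Start: joints at [61.06, 21.807, 74.336, -0, 83.858, -12.336], TCP at [0.157, 0.527, 0.242] pointing down, gripper open.
Joint ranges: [-178.18, 178.18], [-50.72, 133.34], [12.68, 142.11], [-81.47, 261.47], [9.98, 163.14], [-165.26, 165.26]. Speed limits (degrees/s): [136.94, 136.94, 180, 180, 180, 180].

### API

Orientations are given as a 3x3 rotation matrix whose columns are the frame's x, y, z axes.
In Python, from rig import env gives the robot as it stands.
- The arm moves only by the shell command python3 nudge.py [FORCE], which reads ROWS from standard input. ROWS is a JSON list of rows, 1 to 10 of them, each an object with the fields d (a list: dx, dy, dz in m), rz (a turn about the tool's z in degrees), jaw (the finger opening in m); a field left out counts as zero (the opening has to be given); each row shifts and turns the commanded pose from where the row before left it, along the tool's axes as they then stand; what a row does not reach is not made up. A row lasts 1/10 s, in which the tool goes at most 0.05 m and 8.59 degrees, less where a joint would pass 70% of its speed; a pose out of reach is approached as far as the arm can. The fingers move at their own pace and stop on an object; FORCE is the grip in N (left out, the last holds). Time passes only in rows, so rows that do not move let the fingers close. It prints the time, the measured TCP pose, the force, the opening and the grip force at its end. Input that does not fit is refused with a message, and nothing moves.
- env.observe(): the state, without advancing time (a new reading comes with each control period).
- env.get_image(name): name is "side" or "top" or "wrist"; returns a dict with "pixels" (400x640x3 uint8, red, green, blue), "K" (3x3 intrinsics, pixels), "extrinsics" (4x4, takes a point from world to camera coordinates). Camera axes: x right, y down, z forward; pixel columns grow to the right and rows downward; lengths in m; the calibration is good to about 2 mm. A picture is of the moment at which its call begins. There is no depth.
- env.close_job(): hands the job in; it is judged then, once.
The state is a dict: "time_s": time; "q": joint angles; "qvel": joint speeds; "joint_efforts": joint torques, N m; "position": TCP position; "tool_rot": TCP orientation; "ft_force": force on the tool from outside, world axes, zero at the start; "wrist_torque": the same for the moment, N m; "grip_width": finger opening in m; "gripper_force": force on a finger pad.
Only numpy, scipy, OpenCV 4.12 (cv2) and the standard library are available. Lean on these libraries where they do the work, as an engineer would, in place of code of your own. Each camera call takes 0.05 s, during which the arm holds its last target. There are 200 camera calls.

### The job

The membrane cell is lying loose and askew on its holder: push it across the plate until it sits square and flat against both steel stop rails, the one at the back and the one on the clamp's side, while the clamp is still open. Then push the red handle of the toggle clamp over and down, past its over-centre point to its stop, so that it stays locked by itself with the rubber foot pressing on the cell. Do not tip the cell or drive it off the plate, and leave the filter box, the beaker and the amber bottle around the holder where they are.

Things in the scene. Friction and masses are not known exactly. Their poses are not given: they have to be found in the camera images.
- fixture: Holder fixed to the worktop: a grey base with a dark top plate, 220 x 330 mm, 42 mm high, with two steel stop rails and, on a riser block at its left, a hold-down toggle clamp. Origin on the worktop level; x to the back (away from the robot), y to the left, z up. In this frame (mm) the plate covers x -130..90, y -180..150, top z 42.
- back_rail (a point): Top edge, mid-length, of the back rail's stop face: at (75, -92, 58) mm in the holder's frame. The face looks to -x and runs from y -180 to -5; the rail stands 16 mm above the plate. Axes as the holder's.
- side_rail (a point): Top edge, mid-length, of the side rail's stop face: at (22, 0, 58) mm in the holder's frame. The face looks to -y and runs from x -20 to 65; the rail stands 16 mm above the plate. Axes as the holder's.
- clamp_base (a point): Centre of the riser's top, at (20, 83, 80) mm in the holder's frame (axes alike): riser x -11..51, y 25..141; the clamp's side plates reach z 113. The clamp moves in the plane x = 20. Open, its arm stands nearly upright: x 5..35, y 5..90, up to z 217. Locked, the arm lies out over the cell: y -65..60, z 118..166.
- cell: Loose membrane cell, 0.3 to 0.6 kg: block 110 (x) x 80 (y) x 44 mm high, beige lower half, black gasket, clear top; on top a steel disc 42 mm across, 4 mm high, and two fittings (x 41, y -24 blue, +24 white) 17 mm high. Origin: centre of the underside, z up. Slides on the plate with 1 to 5 N. Home: +x face on the back rail, +y face on the side rail.
- cell_home (a point): Where the cell's origin lies when it is home: at (20, -40, 42) mm in the holder's frame, straight below the rubber foot of the locked clamp. Axes as the holder's.
- clamp_handle (a joint): Angle (rad) of the clamp's knee, between the red handle and the short dark link below it: 0 open (as at the start), growing as the handle goes over and down; 2.13 knee straight (dead centre); stop at 2.27. Past dead centre the clamp holds itself; short of it, it is not locked and the handle may spring back.
- handle_push (a point): Point on the red grip (105 long, 22 wide, 18 mm thick), 20 mm from its free end, mid-face on the side to push: facing -y and a little up when open, straight up when locked. Path, holder (y, z) in mm at x 20: open (140, 257), (158, 252), (171, 245), (180, 237), (186, 228), (189, 218), (191, 205), (192, 188), (193, 139), locked (193, 126). Takes 2 N, up to 9 N as the foot presses.
- spindle_foot (a point): Centre of the underside of the black rubber foot, 22 mm across, on the screw at the end of the clamp's arm; it gives up to 8 mm on a stiff spring. Open: at (20, 12, 182) mm in the holder's frame; locked: at (20, -40, 90), on the cell's steel disc.
- filter_box: White and orange cardboard box 52 x 75 x 40 mm, a bystander. Origin: centre of the underside.
- beaker: Small glass beaker, 54 mm across and 70 mm high, a bystander. Origin: centre of the underside.
- amber_bottle: Amber bottle with a black cap, 56 mm across and 110 mm high, a bystander. Origin: centre of the underside.

How it is judged (in metres and radians):
On the way, in this order (a step that is already met when the one before it is completed fails the run):
1. the cell sits square against both stop rails while the clamp is still open (x of cell in the frame of fixture above 0.0165 m and y of cell in the frame of fixture above -0.0435 m and horizontal distance between cell and cell_home below 0.005 m and angle between the x axis of cell and the x axis of fixture, either way round below 0.035 rad and z of cell in the frame of fixture below 0.045 m and angle between cell's own z axis and vertical below 0.035 rad and value of joint clamp_handle below 0.6 rad), for 0.2 s.
2. the clamp is past over-centre and its foot presses on the cell (value of joint clamp_handle above 2.19 rad and contact force between spindle and cell above 20 N), for 0.2 s.
At the end, for the whole second after the job is handed in: The cell lies flat and square (within 2 degrees) against both rails (within 3.5 mm of each), the clamp's handle has gone past over-centre (knee beyond 2.19 rad) and stays there by itself, the rubber foot presses on the cell with more than 20 N, and everything is at rest (all of step 2 and x of cell in the frame of fixture above 0.0165 m and y of cell in the frame of fixture above -0.0435 m and horizontal distance between cell and cell_home below 0.005 m and angle between the x axis of cell and the x axis of fixture, either way round below 0.035 rad and z of cell in the frame of fixture below 0.045 m and angle between cell's own z axis and vertical below 0.035 rad and linear speed of cell below 0.01 m/s and velocity of joint clamp_handle between -0.05 and 0.05 rad/s); the robot touches nothing.
It fails at once if the cell is tipped or driven off the plate (angle between cell's own z axis and vertical above 0.35 rad or z of cell in the frame of fixture below 0.034 m).
It fails at once if a bystander is pushed away or knocked over (distance of any of filter_box, beaker, amber_bottle from where it was at the start of the episode above 0.03 m or angle between any of filter_box, beaker, amber_bottle's own z axis and vertical above 0.5 rad).
It also fails if it takes over 59 s, if anything falls off the work surface, if the arm or the gripper's body presses on something with over 40 N, if the wrist force passes 120 N, or if a joint passes its speed limit or range.

## Working session

There is one attempt and no reset: what is moved stays moved. The work goes in short steps, Python scripts to look and compute and a shell command to move; the robot and the scene stay as the last step left them, time stands still between calls to the robot, and variables do not carry over. Pictures are saved under pics/ and viewed, at most 10 in all, crops included, and the job is handed in when it is done.

```bash
ls; mkdir -p pics
cat > h.py <<'E'
import numpy as np, cv2
from rig import env
def snap(n,f=None):
    d=env.get_image(n)
    if f: cv2.imwrite(f'pics/{f}.png',d['pixels'][:,:,::-1])
    np.savez(f'/tmp/{n}.npz',**d)
    return d
def ray(d,u,v,z):
    K=np.array(d['K']);E=np.array(d['extrinsics']);R=E[:3,:3];t=E[:3,3]
    c=-R.T@t; r=R.T@np.linalg.inv(K)@[u,v,1]
    return c+r*(z-c[2])/r[2]
def proj(d,p):
    K=np.array(d['K']);E=np.array(d['extrinsics'])
    q=K@(E[:3,:3]@np.array(p)+E[:3,3]); return q[:2]/q[2]
E
python3 - <<'E'
from h import *
for n in('top','side'):
    d=snap(n,n+'0'); E=d['extrinsics'];print(n,-E[:3,:3].T@E[:3,3],E[2,:3],d['K'][0][0])
s=env.observe();print(s['time_s'],s['position'],s['tool_rot'],s['ft_force'])
E
```

```text
nudge.py
pics
rig.py
top [ 0.41526506 -0.07005906  1.04024561] [ 0.13330087 -0.01306396 -0.99098951] 388.36150635473484
side [0.35512033 0.69857225 0.84078789] [ 0.1843849 -0.7421733 -0.6443454] 405.9174981002342
0.1 [0.15705569 0.52685826 0.24178663] [[-9.58302817e-01  2.85753956e-01 -6.22613803e-04]
 [ 2.85754494e-01  9.58302233e-01 -1.09485630e-03]
 [ 2.83792678e-04 -1.22711857e-03 -9.99999207e-01]] [-0.36320588  0.27727622 -0.26019199]
```

View pics/top0.png

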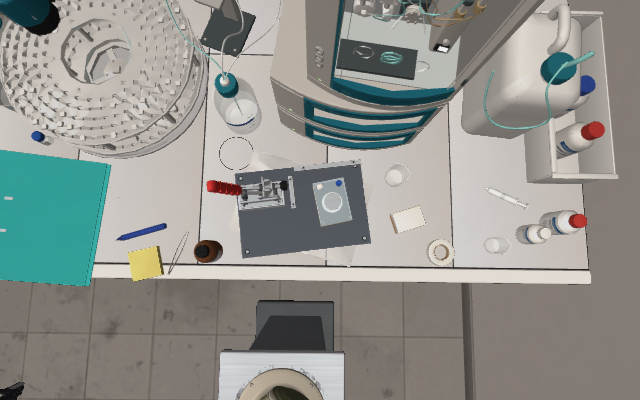

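View pics/side0.png

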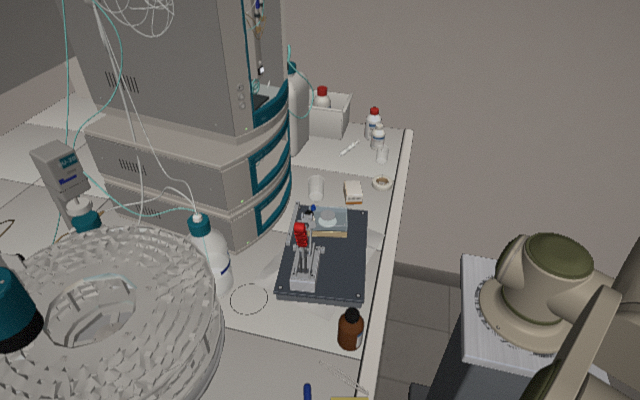

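The top view shows the plate with corners near (237,173), (359,161), (370,240) and (242,256). The cell is at about (332,202), the red handle at (222,187) and the bottle at (208,251). The box is at (408,219) and the beaker at (397,175). I'll measure from an enlarged crop.

Run:
```python
from h import *
d=np.load('/tmp/top.npz');im=d['pixels'][:,:,::-1]
c=im[145:275,190:440];cv2.imwrite('pics/crop1.png',cv2.resize(c,None,fx=3.2,fy=3.2,interpolation=cv2.INTER_CUBIC))
h=cv2.cvtColor(im,cv2.COLOR_BGR2HSV)
# dark plate mask
m=((h[:,:,2]<110)&(h[:,:,2]>40)).astype(np.uint8);m[:150]=0;m[262:]=0;m[:,:230]=0;m[:,380:]=0
m=cv2.morphologyEx(m,cv2.MORPH_OPEN,np.ones((3,3)))
cs,_=cv2.findContours(m,0,1);k=max(cs,key=cv2.contourArea)
r=cv2.minAreaRect(k);print(r);b=cv2.boxPoints(r)
for p in b: print(p,ray(d,*p,.042))
```

```text
((299.0904541015625, 208.51878356933594), (84.35938262939453, 132.9069061279297), 83.2901611328125)
[228.16383 174.39252] [0.60072852 0.14785294 0.042     ]
[360.1604 158.8635] [ 0.64876193 -0.19635097  0.042     ]
[370.0171  242.64505] [ 0.43025426 -0.22181768  0.042     ]
[238.02051 258.17407] [0.38582545 0.11305323 0.042     ]
```

View pics/crop1.png

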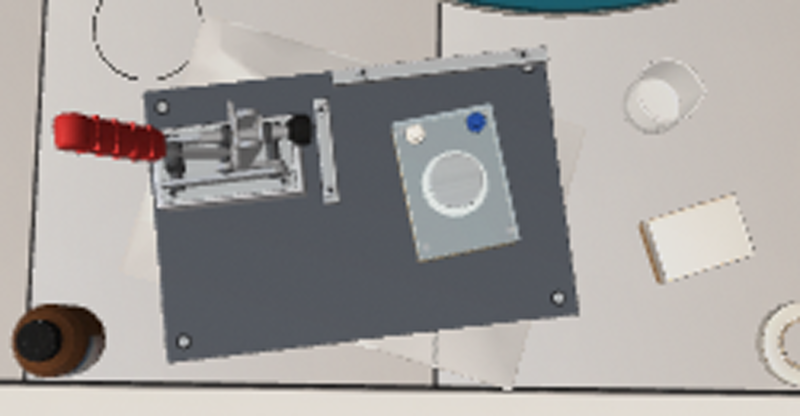

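The crop shows the plate's front edge from (168,362) to (579,314) and its left edge from (145,92) to (168,362). The cell's top has corners at about (392,123), (490,105), (520,240) and (418,260), with the disc at (456,181). The clamp is open. Next I fit these points in world coordinates.

```bash
cat > fix.py <<'E'
from h import *
d=np.load('/tmp/top.npz')
C=lambda u,v,z:ray(d,190+u/3.2-.35,145+v/3.2-.35,z)
def fit(A,B): # fixture pts A -> world B (2D rigid)
    A=np.array(A);B=np.array(B);a=A-A.mean(0);b=B-B.mean(0)
    th=np.arctan2((a[:,0]*b[:,1]-a[:,1]*b[:,0]).sum(),(a*b).sum())
    R=np.array([[np.cos(th),-np.sin(th)],[np.sin(th),np.cos(th)]]);t=B.mean(0)-R@A.mean(0)
    return th,R,t,(B-(A@R.T+t))
if __name__=='__main__':
    P=[((90,150,42),(145,92)),((-130,150,42),(168,362)),((-130,-180,42),(579,314)),((75,-180,58),(549,59)),((-20,0,58),(339,200)),((65,0,58),(326,98)),((75,-5,58),(333,84))]
    A=[np.array(p[0][:2])/1e3 for p in P];B=[C(*p[1],p[0][2]/1e3)[:2] for p in P]
    th,R,t,e=fit(A,B);print('fixture',np.degrees(th),t,'\n',e.round(4))
    P=[((55,40,86),(393,123)),((55,-40,86),(490,105)),((-55,-40,86),(520,240)),((-55,40,86),(418,260)),((0,0,90),(456,181)),((41,-24,103),(476,121)),((41,24,103),(415,133))]
    A=[np.array(p[0][:2])/1e3 for p in P];B=[C(*p[1],p[0][2]/1e3)[:2] for p in P]
    th2,R2,t2,e=fit(A,B);print('cell',np.degrees(th2),t2,'\n',e.round(4))
    print('cell in fixture',R.T@(t2-t)*1e3,np.degrees(th2-th))
    for c in [(-55,40),(55,40),(55,-40),(-55,-40)]: print(c,(R.T@(R2@(np.array(c)/1e3)+t2-t)*1e3).round(1))
    tcp=np.array(env.observe()['position'][:2]);print('tcp in fix',R.T@(tcp-t)*1e3)
    np.savez('/tmp/fix.npz',R=R,t=t,th=th)
    for n,uv in [('bottle',(38,341)),('beaker',(655,105)),]: print(n,R.T@(C(*uv,.11 if n=='bottle' else 0)[:2]-t)*1e3)
E
python3 fix.py
cat > st.py <<'E'
from h import *
f=np.load('/tmp/fix.npz');R,t=f['R'],f['t'];s=env.observe()
p=R.T@(np.array(s['position'][:2])-t)*1e3;T=np.array(s['tool_rot']);F=np.array(s['ft_force'])
y=np.degrees(np.arctan2(T[1,1],T[0,1]))-np.degrees(float(f['th']))
print('t',s['time_s'],'fix',p.round(1),'z',round(s['position'][2]*1e3,1),'tool y in fix deg',round(y,2),'F fix',(R.T@F[:2]).round(1),round(F[2],1),'w',s['grip_width'],'q',np.round(s['q'],0))
E
echo '[{"rz":-8.07,"jaw":0.04},{"rz":-8.07,"jaw":0.04},{"rz":-8.06,"jaw":0.04},{"d":[-0.009,-0.035,0],"jaw":0.04},{"d":[-0.009,-0.035,0],"jaw":0.04},{"d":[-0.009,-0.035,0],"jaw":0.04},{"d":[-0.009,-0.035,0],"jaw":0.04},{"d":[-0.009,-0.035,0],"jaw":0.04},{"d":[-0.009,-0.035,0],"jaw":0.04},{"d":[-0.009,-0.035,0],"jaw":0.04}]' | python3 nudge.py 40
python3 st.py
```

```text
time_s: 1.1
position: [0.2521, 0.2911, 0.2422]
tool_rot: [[-0.991, -0.133, -0.0], [-0.133, 0.991, -0.0], [0.0, -0.0, -1.0]]
ft_force: [0.8, -1.0, 0.8]
grip_width: 0.0399
gripper_force: 0.0
t 1.1 fix [-238.1  354.1] z 242.2 tool y in fix deg 89.98 F fix [ 0.6 -1.1] 0.8 w 0.03990245477917227 q [ 31.   5.  98.  -0.  78. -66.]
```

```bash
echo '[{"d":[-0.012,-0.044,0],"jaw":0.04},{"d":[-0.012,-0.044,0],"jaw":0.04},{"d":[-0.012,-0.044,0],"jaw":0.04},{"d":[-0.012,-0.044,0],"jaw":0.04},{"d":[-0.012,-0.044,0],"jaw":0.04},{"d":[-0.012,-0.044,0],"jaw":0.04},{"d":[-0.012,-0.044,0],"jaw":0.04},{"d":[-0.012,-0.044,0],"jaw":0.04},{"d":[-0.012,-0.044,0],"jaw":0.04},{"d":[-0.008,-0.044,0],"jaw":0.04}]' | python3 nudge.py >/dev/null
python3 st.py
echo '[{"jaw":0.04},{"d":[0,0,0.035],"jaw":0.04},{"d":[0,0,0.035],"jaw":0.04},{"d":[0,0,0.035],"jaw":0.04},{"d":[0,0,0.03],"jaw":0.04},{"d":[0,0,0.02],"jaw":0.04},{"jaw":0.04}]' | python3 nudge.py >/dev/null
python3 st.py
```

```text
t 2.1 fix [-122.2  -86.5] z 242.1 tool y in fix deg 89.93 F fix [ 0.3 -0.1] -0.8 w 0.039769035952961 q [ -32.   11.   90.    0.   79. -130.]
t 2.8 fix [-123.5  -83.2] z 85.4 tool y in fix deg 89.97 F fix [ 0.5 -0.4] 1.2 w 0.0399155650343223 q [ -32.   23.  104.    0.   53. -130.]
```

```bash
echo '[{"d":[0,-0.005,0.012],"jaw":0.04},{"d":[0,-0.005,0.012],"jaw":0.04},{"d":[-0.012,0,0],"jaw":0.04},{"d":[-0.012,0,0],"jaw":0.04},{"d":[-0.004,0,0],"jaw":0.04},{"d":[-0.004,0,0],"jaw":0.04},{"d":[-0.004,0,0],"jaw":0.04}]' | python3 nudge.py >/dev/null
python3 st.py
echo '[{"d":[-0.004,0,0],"jaw":0.04},{"d":[-0.004,0,0],"jaw":0.04},{"d":[-0.004,0,0],"jaw":0.04},{"d":[-0.004,0,0],"jaw":0.04},{"d":[-0.004,0,0],"jaw":0.04}]' | python3 nudge.py >/dev/null
python3 st.py
```

```text
t 3.5 fix [-85.9 -94.4] z 63.7 tool y in fix deg 89.98 F fix [-0.2 -0.2] 0.0 w 0.03987929936895013 q [ -30.   28.  100.    0.   53. -128.]
t 4.0 fix [-66.2 -94.5] z 63.3 tool y in fix deg 89.96 F fix [-4. -0.] 2.2 w 0.04003313935019932 q [ -29.   29.   97.   -0.   54. -126.]
```

Run:
```python
from h import *
d=snap('top')
cv2.imwrite('pics/crop2.png',cv2.resize(d['pixels'][145:275,190:440,::-1],None,fx=3.2,fy=3.2,interpolation=cv2.INTER_CUBIC))
```

```text
(no output)
```

View pics/crop2.png

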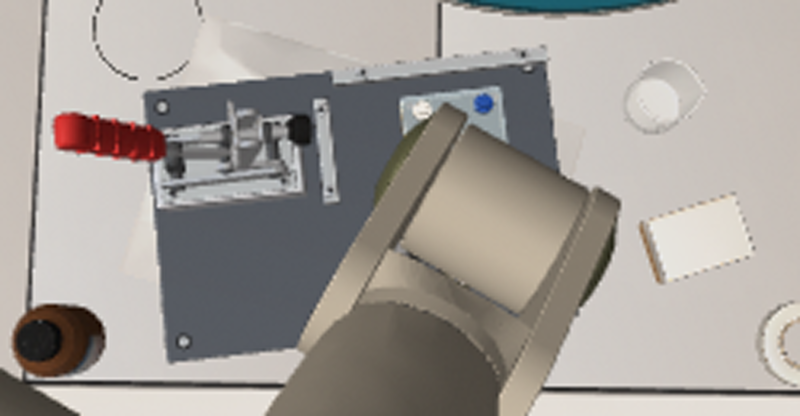

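The cell is squaring up: the white fitting is at (422,108) and the blue at (484,101), and the wrist's left bulge is near (378,180). I keep pushing to the rail and check how much room the wrist has to the clamp.

```bash
echo '[{"d":[-0.004,0,0],"jaw":0.04},{"d":[-0.004,0,0],"jaw":0.04},{"d":[-0.004,0,0],"jaw":0.04},{"d":[-0.003,0,0],"jaw":0.04},{"d":[-0.001,0,0],"jaw":0.04}]' | python3 nudge.py >/dev/null
python3 st.py
echo '[{"d":[-0.002,0,0],"jaw":0.04},{"d":[-0.002,0,0],"jaw":0.04}]' | python3 nudge.py >/dev/null
python3 st.py
python3 - <<'E'
from fix import *
f=np.load('/tmp/fix.npz')
for z in (.15,.2,.25,.3,.35,.4): print(z,[(f['R'].T@(C(*uv,z)[:2]-f['t'])*1e3-[-66,-94]).round(0) for uv in ((378,180),(450,105),(616,240))])
E
```

```text
t 4.55 fix [-50.  -94.7] z 63.3 tool y in fix deg 89.96 F fix [-2.5 -0.9] 0.4 w 0.04002827859915916 q [ -28.   30.   94.   -0.   55. -125.]
t 4.75 fix [-46.3 -94.6] z 63.3 tool y in fix deg 89.95 F fix [-1.5  0.3] -0.0 w 0.040344619924491586 q [ -27.   31.   94.    0.   56. -125.]
0.15 [array([48., 63.]), array([97.,  4.]), array([ -14., -102.])]
0.2 [array([42., 63.]), array([88.,  8.]), array([-17., -93.])]
0.25 [array([36., 63.]), array([80., 11.]), array([-19., -83.])]
0.3 [array([30., 64.]), array([71., 15.]), array([-22., -74.])]
0.35 [array([24., 64.]), array([62., 19.]), array([-24., -64.])]
0.4 [array([18., 64.]), array([53., 22.]), array([-27., -54.])]
```

```bash
for i in 1; do echo '[{"d":[-0.001,0,0],"jaw":0.04},{"d":[-0.001,0,0],"jaw":0.04}]' | python3 nudge.py >/dev/null
python3 st.py
echo '[{"d":[-0.001,0,0],"jaw":0.04},{"d":[-0.001,0,0],"jaw":0.04}]' | python3 nudge.py >/dev/null
python3 st.py;done
```

```text
t 4.95 fix [-45.  -94.5] z 63.3 tool y in fix deg 89.97 F fix [-10.1  -1.6] 4.9 w 0.040205455149604705 q [ -27.   31.   94.   -0.   56. -125.]
t 5.15 fix [-44.9 -94.4] z 63.3 tool y in fix deg 89.97 F fix [-21.4  -3. ] 12.7 w 0.04004602846662822 q [ -27.   31.   93.   -0.   56. -125.]
```

```bash
echo '[{"d":[0.012,0,0],"jaw":0.04},{"d":[0.012,0,0],"jaw":0.04},{"d":[0,0,-0.04],"jaw":0.04},{"d":[0,0,-0.04],"jaw":0.04},{"d":[0,-0.035,0],"jaw":0.04},{"d":[0,-0.035,0],"jaw":0.04},{"d":[-0.03,0,0],"jaw":0.04},{"d":[-0.03,0,0],"jaw":0.04},{"d":[-0.025,0,0],"jaw":0.04}]' | python3 nudge.py >/dev/null
python3 st.py
echo '[{"rz":8.2,"jaw":0.04},{"rz":8.2,"jaw":0.04},{"rz":8.2,"jaw":0.04},{"rz":8.2,"jaw":0.04},{"rz":8.2,"jaw":0.04},{"rz":8.2,"jaw":0.04},{"rz":8.2,"jaw":0.04},{"rz":8.2,"jaw":0.04},{"rz":8.2,"jaw":0.04},{"rz":8.2,"jaw":0.04}]' | python3 nudge.py >/dev/null
echo '[{"rz":8,"jaw":0.04},{"jaw":0.04}]' | python3 nudge.py >/dev/null
python3 st.py
```

```text
t 6.05 fix [  20.2 -165.1] z 143.5 tool y in fix deg 89.92 F fix [-0.1 -0.1] -0.0 w 0.03992377543712523 q [ -29.   32.   74.    0.   74. -127.]
t 7.25 fix [  18.9 -164.8] z 143.5 tool y in fix deg -0.11 F fix [ 0.4 -0.2] -0.3 w 0.039899612536389205 q [-29.  32.  74.   0.  74. -37.]
```

Run:
```python
from h import *
d=snap('top')
cv2.imwrite('pics/crop3.png',cv2.resize(d['pixels'][145:275,190:440,::-1],None,fx=3.2,fy=3.2,interpolation=cv2.INTER_CUBIC))
```

```text
(no output)
```

View pics/crop3.png

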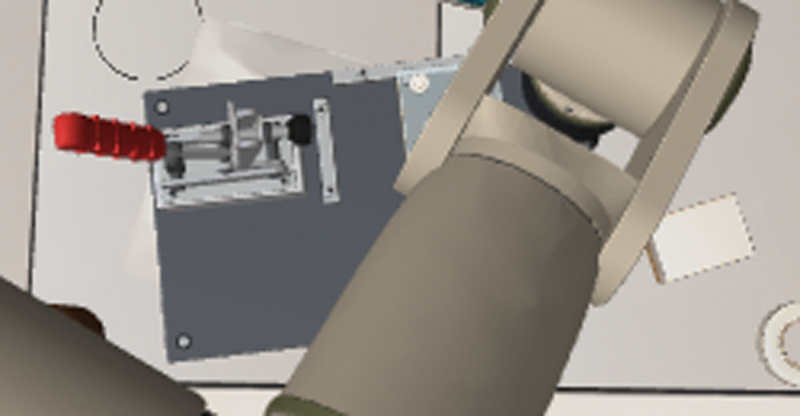

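The cell lies along the back rail, with the white fitting at (419,82). The tool is on its -y side, so I lower it and push toward the side rail.

```bash
echo '[{"d":[0,0,0.035],"jaw":0.04},{"d":[0,0,0.035],"jaw":0.04},{"d":[0,0,0.01],"jaw":0.04},{"jaw":0.04},{"d":[0.006,0,0],"jaw":0.04},{"d":[0.006,0,0],"jaw":0.04},{"d":[0.006,0,0],"jaw":0.04}]' | python3 nudge.py >/dev/null
python3 st.py
echo '[{"d":[0.005,0,0],"jaw":0.04},{"d":[0.005,0,0],"jaw":0.04},{"d":[0.005,0,0],"jaw":0.04},{"d":[0.005,0,0],"jaw":0.04},{"d":[0.005,0,0],"jaw":0.04}]' | python3 nudge.py >/dev/null
python3 st.py
echo '[{"d":[0.005,0,0],"jaw":0.04},{"d":[0.005,0,0],"jaw":0.04},{"d":[0.005,0,0],"jaw":0.04},{"d":[0.005,0,0],"jaw":0.04},{"d":[0.004,0,0],"jaw":0.04}]' | python3 nudge.py >/dev/null
python3 st.py
```

```text
t 8.0 fix [  19.1 -146.2] z 64.7 tool y in fix deg -0.0 F fix [0.5 0.3] 1.0 w 0.039768985921239765 q [-28.  37.  80.   0.  63. -36.]
t 8.5 fix [  18.7 -121.4] z 63.4 tool y in fix deg -0.04 F fix [ 0.2 -3.4] 2.0 w 0.039882013795807816 q [-26.  36.  82.  -0.  62. -33.]
t 9.0 fix [ 18.6 -97.2] z 63.3 tool y in fix deg -0.03 F fix [-0.2 -3.4] 2.0 w 0.03987037690166715 q [-24.  35.  84.  -0.  61. -31.]
```

```bash
echo '[{"d":[0.002,0,0],"jaw":0.04},{"d":[0.002,0,0],"jaw":0.04},{"d":[0.001,0,0],"jaw":0.04}]' | python3 nudge.py >/dev/null
python3 st.py
echo '[{"d":[0.001,0,0],"jaw":0.04},{"d":[0.001,0,0],"jaw":0.04}]' | python3 nudge.py >/dev/null
python3 st.py
echo '[{"d":[0.001,0,0],"jaw":0.04},{"d":[0.001,0,0],"jaw":0.04}]' | python3 nudge.py >/dev/null
python3 st.py
```

```text
t 9.3 fix [ 18.6 -92.5] z 63.3 tool y in fix deg -0.04 F fix [ 0.4 -3.3] 2.9 w 0.0403451890716901 q [-23.  35.  84.  -0.  61. -31.]
t 9.5 fix [ 18.6 -90.7] z 63.3 tool y in fix deg -0.05 F fix [-0.3 -3.2] 1.6 w 0.04030754053819921 q [-23.  35.  84.  -0.  61. -31.]
t 9.7 fix [ 18.6 -89.4] z 63.4 tool y in fix deg -0.05 F fix [ -2.  -10.7] 1.3 w 0.04004768152286003 q [-23.  35.  84.  -0.  61. -31.]
```

```bash
echo '[{"d":[0.001,0,0],"jaw":0.04},{"d":[0.001,0,0],"jaw":0.04}]' | python3 nudge.py >/dev/null
python3 st.py
echo '[{"d":[-0.015,0,0],"jaw":0.04},{"d":[-0.015,0,0],"jaw":0.04},{"d":[0,0,-0.04],"jaw":0.04},{"d":[0,0,-0.04],"jaw":0.04},{"d":[0,-0.04,0],"jaw":0.04},{"d":[0,-0.04,0],"jaw":0.04},{"d":[0,-0.04,0],"jaw":0.04}]' | python3 nudge.py >/dev/null
python3 st.py
python3 - <<'E'
from h import *
d=snap('top')
cv2.imwrite('pics/crop4.png',cv2.resize(d['pixels'][145:275,190:440,::-1],None,fx=3.2,fy=3.2,interpolation=cv2.INTER_CUBIC))
E
```

```text
t 9.9 fix [ 18.6 -89.3] z 63.7 tool y in fix deg -0.06 F fix [ -4.  -19.5] 2.2 w 0.040366472824720674 q [-23.  35.  84.  -0.  61. -31.]
t 10.6 fix [-102.9 -116.5] z 143.2 tool y in fix deg -0.03 F fix [ 0.  -0.3] 0.3 w 0.03982470326446694 q [-34.  21.  95.   0.  65. -41.]
```

View pics/crop4.png

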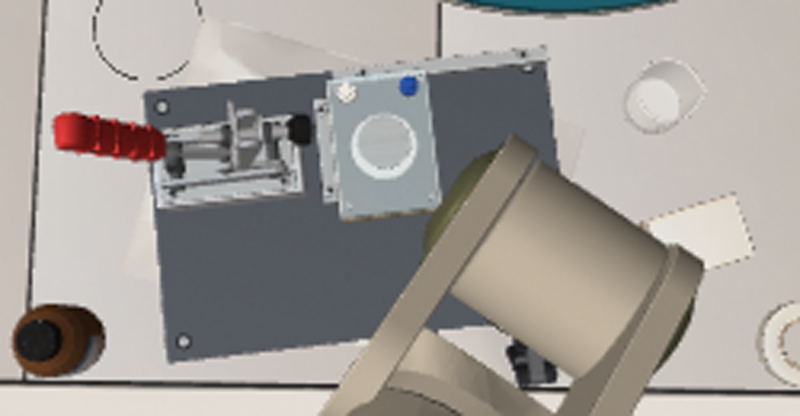

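The cell now sits in the corner of both rails, with its disc at (384,142), white fitting at (346,92) and blue at (408,86). I check its pose with the same fit.

Run:
```python
from fix import *
f=np.load('/tmp/fix.npz')
P=[((55,40,86),(328,82)),((55,-40,86),(426,69)),((-55,-40,86),(441,203)),((-55,40,86),(342,219)),((0,0,90),(384,143)),((41,-24,103),(408,86)),((41,24,103),(346,93))]
A=[np.array(p[0][:2])/1e3 for p in P];B=[C(*p[1],p[0][2]/1e3)[:2] for p in P]
th,R,t,e=fit(A,B);print('cell in fix',f['R'].T@(t-f['t'])*1e3,np.degrees(th-f['th']),'\n',e.round(4))
```

```text
cell in fix [ 17.88708204 -39.73838249] 0.3913386430552234 
 [[-0.001  -0.0027]
 [-0.0004  0.0002]
 [ 0.0033  0.0025]
 [ 0.0008 -0.0007]
 [-0.0001  0.    ]
 [-0.0015  0.0004]
 [-0.0011  0.0003]]
```

```bash
echo '[{"rz":-8.2,"jaw":0.04},{"rz":-8.2,"jaw":0.04},{"rz":-8.2,"jaw":0.04},{"rz":-8.2,"jaw":0.04},{"rz":-8.2,"jaw":0.04},{"rz":-8.2,"jaw":0.04},{"rz":-8.2,"jaw":0.04},{"rz":-8.2,"jaw":0.04},{"rz":-8.2,"jaw":0.04},{"rz":-8.2,"jaw":0.04}]' | python3 nudge.py >/dev/null
echo '[{"rz":-8,"jaw":0.04},{"d":[0,0.033,0],"jaw":0.04},{"d":[0,0.033,0.02],"jaw":0.04},{"d":[0,0,0.03],"jaw":0.04},{"d":[0,0,0.03],"jaw":0.04},{"d":[-0.015,0,0],"jaw":0.04},{"d":[-0.015,0,0],"jaw":0.04},{"d":[-0.01,0,0],"jaw":0.04},{"d":[-0.01,0,0],"jaw":0.04}]' | python3 nudge.py >/dev/null
python3 st.py
```

```text
t 12.55 fix [-50.8 -50.8] z 63.2 tool y in fix deg 89.94 F fix [ 0.1 -0.6] 0.4 w 0.0399503344392673 q [ -23.   29.   97.    0.   54. -121.]
```

```bash
echo '[{"d":[-0.002,0,0],"jaw":0.04},{"d":[-0.002,0,0],"jaw":0.04},{"d":[-0.001,0,0],"jaw":0.04}]' | python3 nudge.py >/dev/null
python3 st.py
echo '[{"d":[-0.001,0,0],"jaw":0.04},{"d":[-0.001,0,0],"jaw":0.04}]' | python3 nudge.py >/dev/null
python3 st.py
```

```text
t 12.85 fix [-46.5 -50.6] z 63.4 tool y in fix deg 89.95 F fix [ 0.  -0.1] -0.6 w 0.0398034402563484 q [ -23.   29.   96.    0.   54. -121.]
t 13.05 fix [-45.  -50.6] z 63.4 tool y in fix deg 89.96 F fix [-3.5 -1. ] 2.8 w 0.03996386802405959 q [ -23.   30.   96.   -0.   55. -121.]
```

```bash
echo '[{"d":[-0.001,0,0],"jaw":0.04},{"d":[-0.001,0,0],"jaw":0.04}]' | python3 nudge.py >/dev/null
python3 st.py
```

```text
t 13.25 fix [-44.8 -50.6] z 63.4 tool y in fix deg 89.98 F fix [-19.5  -4.9] 12.1 w 0.03985578567683439 q [ -23.   30.   96.   -0.   55. -121.]
```

The cell is confirmed home, with the same stop position at 20 N as in the first push. I back off, raise the tool, go to the handle, and check the handle's position in the images.

```bash
echo '[{"d":[0.02,0,0],"jaw":0.04},{"d":[0.005,0,-0.03],"jaw":0.0},{"d":[0,0,-0.045],"jaw":0},{"d":[0,0,-0.045],"jaw":0},{"d":[0,0,-0.045],"jaw":0},{"d":[0,0,-0.045],"jaw":0},{"d":[0,0,-0.045],"jaw":0},{"jaw":0}]' | python3 nudge.py 40 >/dev/null
python3 st.py
python3 - <<'E'
from h import *
f=np.load('/tmp/fix.npz')
W=lambda x,y,z:np.r_[f['R']@np.array([x,y])/1e3+f['t'],z/1e3]
for n in('top','side'):
    d=snap(n,n+'5');h=cv2.cvtColor(d['pixels'],cv2.COLOR_RGB2HSV)
    m=(((h[:,:,0]<8)|(h[:,:,0]>172))&(h[:,:,1]>150)&(h[:,:,2]>60)).astype(np.uint8)
    k,l,s,c=cv2.connectedComponentsWithStats(m)
    for i in range(1,k):
        if s[i,4]>40: print(n,s[i],c[i].round(1))
    print('push',proj(d,W(20,140,257)),'ends ~',proj(d,W(20,145,276)))
E
```

```text
t 14.05 fix [-66.1 -51.2] z 324.0 tool y in fix deg 89.97 F fix [ 0.  -0.7] -0.2 w 5.6237397319175204e-05 q [ -24.   12.   75.    0.   92. -122.]
top [582 122  23  18 309] [592.6 130.5]
top [207 181  35  14 356] [223.3 187.7]
top [569 214  18  14 196] [577.9 220.5]
push [221.54936673 186.08403347] ends ~ [216.85513836 184.8669093 ]
side [318  86   9  10  76] [321.7  90.5]
side [370 107   9   8  50] [374.1 110.4]
side [294 222  13  25 251] [300.2 234.1]
push [300.40358886 226.81525952] ends ~ [299.87752514 221.7411089 ]
```

Run:
```python
import cv2
a=cv2.imread('pics/top5.png')[120:280,170:400];b=cv2.imread('pics/side5.png')[160:360,230:430]
cv2.imwrite('pics/c5.png',cv2.hconcat([cv2.resize(a,(400,278)),cv2.resize(b,(278,278))]))
```

```text
(no output)
```

View pics/c5.png

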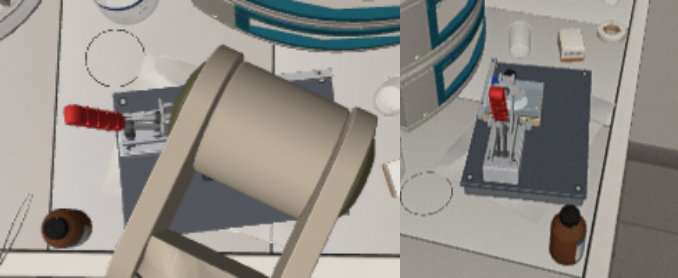

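The red handle, at (223,188) in the top view and (300,234) in the side view, matches the projected push point. I go above its -y side and turn.

```bash
echo '[{"d":[-0.017,0.033,0],"jaw":0},{"d":[-0.017,0.033,0],"jaw":0},{"d":[-0.017,0.033,0],"jaw":0},{"d":[-0.017,0.033,0],"jaw":0},{"d":[-0.018,0.033,0],"jaw":0},{"rz":8.2,"jaw":0},{"rz":8.2,"jaw":0},{"rz":8.2,"jaw":0},{"rz":8.2,"jaw":0},{"rz":8.2,"jaw":0}]' | python3 nudge.py >/dev/null
echo '[{"rz":8.2,"jaw":0},{"rz":8.2,"jaw":0},{"rz":8.2,"jaw":0},{"rz":8.2,"jaw":0},{"rz":8.2,"jaw":0},{"rz":8,"jaw":0},{"jaw":0}]' | python3 nudge.py >/dev/null
python3 st.py
```

```text
t 15.85 fix [ 18.5 114.4] z 316.5 tool y in fix deg -0.11 F fix [0.  0.4] 0.4 w 0.00014228585060226378 q [ -3.  19.  66.   0.  95. -11.]
```

```bash
echo '[{"d":[0,0.0015,0.02],"jaw":0},{"d":[0,0,0.02],"jaw":0},{"d":[0,0,0.008],"jaw":0},{"jaw":0}]' | python3 nudge.py >/dev/null
python3 st.py
echo '[{"d":[0.005,0,0],"jaw":0},{"d":[0.005,0,0],"jaw":0},{"d":[0.005,0,0],"jaw":0}]' | python3 nudge.py >/dev/null
python3 st.py
```

```text
t 16.25 fix [ 19.8 114.4] z 268.9 tool y in fix deg 0.08 F fix [-0.1  0.5] -0.2 w 0.00028058639703069726 q [ -3.  21.  72.   0.  88. -11.]
t 16.55 fix [ 20.5 129.9] z 271.0 tool y in fix deg -0.01 F fix [-0.5  0.6] 1.0 w -0.00023611630317230117 q [-2. 21. 72.  0. 88. -9.]
```

```bash
echo '[{"d":[0.006,0,0.003],"jaw":0},{"d":[0.006,0,0.003],"jaw":0},{"d":[0.006,0,0.002],"jaw":0},{"d":[0.0065,0,0.0035],"jaw":0},{"d":[0.0065,0,0.0035],"jaw":0}]' | python3 nudge.py >/dev/null
python3 st.py
echo '[{"d":[0.0045,0,0.004],"jaw":0},{"d":[0.0045,0,0.004],"jaw":0},{"d":[0.003,0,0.0045],"jaw":0},{"d":[0.003,0,0.0045],"jaw":0}]' | python3 nudge.py >/dev/null
python3 st.py
```

```text
t 17.05 fix [ 20.3 160.9] z 255.1 tool y in fix deg -0.04 F fix [ 0.6 -1. ] 1.3 w 0.000174485996932605 q [ 2. 21. 73. -0. 86. -6.]
t 17.45 fix [ 20.3 175.5] z 237.9 tool y in fix deg -0.04 F fix [ 0.8 -2.9] 1.3 w 0.00029324234670761605 q [ 3. 22. 74. -0. 83. -4.]
```

In contact at about 3 N and on the path. I continue down.

```bash
echo '[{"d":[0.003,0,0.005],"jaw":0},{"d":[0.002,0,0.005],"jaw":0},{"d":[0.001,0,0.0065],"jaw":0},{"d":[0.001,0,0.0065],"jaw":0},{"d":[0.001,0,0.0085],"jaw":0},{"d":[0,0,0.0085],"jaw":0}]' | python3 nudge.py >/dev/null
python3 st.py
echo '[{"d":[0.001,0,0.008],"jaw":0},{"d":[0,0,0.008],"jaw":0},{"d":[0,0,0.008],"jaw":0},{"d":[0,0,0.008],"jaw":0}]' | python3 nudge.py >/dev/null
python3 st.py
```

```text
t 18.05 fix [ 20.3 183.6] z 197.5 tool y in fix deg -0.04 F fix [ 0.3 -0.5] 1.6 w -1.675354409426171e-05 q [ 4. 24. 78.  0. 78. -3.]
t 18.45 fix [ 20.4 184.7] z 165.9 tool y in fix deg -0.04 F fix [-0.6  1.8] 4.4 w 0.00022012713376219075 q [ 4. 26. 81.  0. 73. -3.]
```

```bash
echo '[{"d":[0,0,0.008],"jaw":0},{"d":[0,0,0.008],"jaw":0},{"d":[0,0,0.005],"jaw":0},{"d":[0,0,0.004],"jaw":0}]' | python3 nudge.py >/dev/null
python3 st.py
echo '[{"d":[0,0,0.003],"jaw":0},{"d":[0,0,0.002],"jaw":0}]' | python3 nudge.py >/dev/null
python3 st.py
```

```text
t 18.85 fix [ 20.1 184.1] z 140.5 tool y in fix deg -0.05 F fix [ 0.  -0.3] 0.4 w -4.250482891266043e-05 q [ 4. 28. 83. -0. 70. -3.]
t 19.05 fix [ 20.8 184.2] z 137.1 tool y in fix deg -0.04 F fix [-1.9 -0.8] 13.0 w -0.000277699883935933 q [ 4. 28. 83. -0. 69. -3.]
```

The force fell past dead centre, then rose at z = 137 mm, which is the predicted stop. I press slightly more, retract, and check.

```bash
echo '[{"d":[0,0,0.001],"jaw":0},{"d":[0,0,0.001],"jaw":0}]' | python3 nudge.py >/dev/null
python3 st.py
echo '[{"d":[0,0,-0.01],"jaw":0},{"d":[0,0,-0.03],"jaw":0},{"d":[0,0,-0.045],"jaw":0},{"d":[0,0,-0.045],"jaw":0},{"d":[-0.02,-0.04,-0.03],"jaw":0},{"d":[0,-0.045,0],"jaw":0},{"d":[0,-0.045,0],"jaw":0},{"d":[0,-0.045,0],"jaw":0},{"d":[0,-0.045,0],"jaw":0},{"jaw":0}]' | python3 nudge.py >/dev/null
python3 st.py
python3 - <<'E'
from h import *
for n in('top','side'): snap(n,n+'6')
a=cv2.imread('pics/top6.png')[145:275,190:440];b=cv2.imread('pics/side6.png')[180:320,240:400]
cv2.imwrite('pics/c6.png',cv2.vconcat([cv2.resize(a,(600,312),interpolation=2),cv2.copyMakeBorder(cv2.resize(b,(320,280),interpolation=2),0,0,0,280,0)]))
E
```

```text
t 19.25 fix [ 21.1 184.1] z 136.3 tool y in fix deg -0.04 F fix [-4.1  0.1] 18.2 w -4.7624299010646304e-05 q [ 4. 28. 83. -0. 69. -3.]
t 20.25 fix [-201.   166.4] z 292.5 tool y in fix deg -0.03 F fix [-0.1  1. ] -1.1 w -0.0001142793592810776 q [-1. -3. 97. -0. 86. -9.]
```

View pics/c6.png

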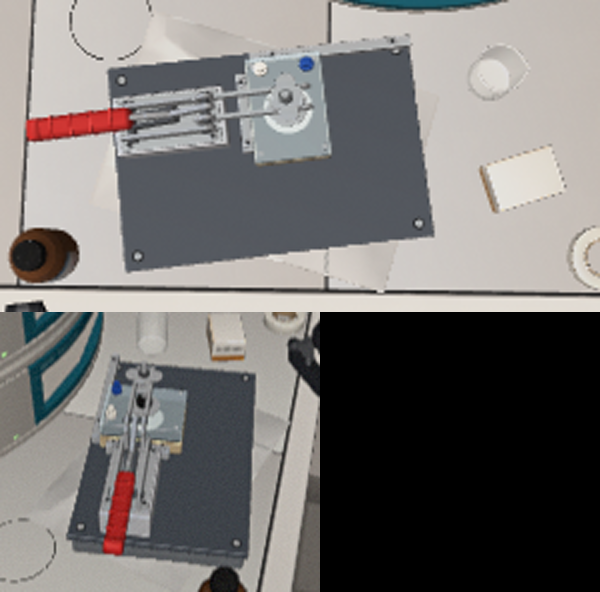

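The clamp is locked: the red handle lies flat from (28,128) to (130,120) and the foot is on the disc at (286,97). The cell sits against both rails and the bystanders have not moved. I hand the job in.

```bash
python3 -c "
from rig import env
print(env.close_job())"
```

```text
the job is handed in; nothing more can be done
None
```

The cell sits square against both stop rails and the toggle clamp is locked over-centre with its foot on the cell. The bystanders were not moved, and I handed the job in after about 20 s on the robot's clock; no verdict came back.

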